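# Lock the specimen post into the microscope stage

## Robot

A 6-joint arm with a two-finger parallel gripper is mounted at the origin on the work surface. World frame = base frame: x ahead of the robot, y to its left, z up, the work surface at z = 0. Lengths are in m, angles in rad, forces in N, time in s.
With the tool pointing down it reaches from about 0.3 to 1 m from the base axis. Payload 5.1 kg.
Tool frame: the origin (TCP) lies at the very end of the fingers, on their centre line; the grasp point (between the pads) lies 19 mm behind it; z points along the fingers, y is the direction in which the jaws open and shut (so a half turn about z gives the same grasp; the last joint's range is limited). The gripper opens to 95 mm and grips with 3 to 60 N. Pads are 20 mm wide; open, the fingers measure 119 mm over their backs; the gripper's body (75 mm by 180 mm) begins 59 mm behind the grasp point.
Start: joints at [-1.288, 0.124, 1.65, -0, 1.367, -0.083], TCP at [0.232, -0.607, 0.215] pointing down, gripper open.
Joint ranges: [-2.61, 2.61], [-1.02, 2.33], [0.03, 2.71], [-1.35, 4.49], [0.32, 2.68], [-2.91, 2.91]. Speed limits (rad/s): [2.57, 2.57, 3.14, 3.14, 3.14, 3.14].

## Interface

Orientations are given as a unit quaternion [x, y, z, w].
In Python, from station import * gives the robot as it stands.
- The arm moves only by the tool step_arm, never from a script. Its argument "series" is a list of rows, each a list of 3 entries, a list of its own where there are three numbers: the shift along the tool's x, y, z in cm, then the turn, a rotation vector about the tool's x, y, z in degrees, then the opening, from 0 (shut) to 1 (fully open). In form: [[[x, y, z], [ax, ay, az], gripper], ...]. A call has exactly 5 rows; each row is the pose to reach, as a shift and turn from the pose commanded when the call began, along the tool's axes at that moment; what a row does not reach only later rows make up. A row lasts 1/10 s, in which the tool goes at most 50 mm and 8.59 degrees, less where a joint would pass 70% of its speed; a pose out of reach is approached as far as the arm can. A call with a gripper value outside its range is refused whole. The fingers move at their own pace and stop on an object; "force" is the grip in N (left out, the last holds). Time passes only in rows, so rows that repeat a pose let the fingers close, or fill a call up. It gives the time, the measured TCP pose, the force and the opening at its end, in the units of the state.
- observe(): the state, without advancing time (a new reading comes with each control period).
- get_image(name): name is "scene" or "side" or "wrist"; returns the picture (480x640x3 uint8, red, green, blue); there is no depth.
- get_calibration(name): a dict with "fovy" (degrees; the focal length in pixels is half the picture's height over the tangent of half this angle, whatever the lens; pixels are square), "cx", "cy" (the principal point, pixels), "camera_from_world" (4x4, takes a point from world to camera coordinates); the wrist camera has in their place "tool_from_camera" (4x4, takes a point from camera to tool coordinates, whose origin is the TCP and whose axes are the flange's). Camera axes: x right, y down, z forward; pixel columns grow to the right and rows downward; lengths in m; the calibration is good to about 2 mm. A picture is of the moment at which its call begins: read the wrist's pose just before it. get_calibration takes no time and is no camera call.
- sign_off(): hands the job in, once; it reports no verdict.
The state is a dict: "t": time; "joint_positions": joint angles; "joint_velocities": joint speeds; "joint_efforts": joint torques, N m; "eef_pos": TCP position; "eef_rot": TCP orientation; "force": force on the tool from outside, world axes, zero at the start; "ft_torque": the same for the moment, N m; "width": finger opening in m.
Only numpy, scipy, OpenCV 4.12 (cv2) and the standard library are available. Lean on these libraries where they do the work, as an engineer would, in place of code of your own. Each camera call takes 0.05 s, during which the arm holds its last target. There are 200 camera calls.

## Task

Take the cork-topped specimen post out of its blue rack, pass its T-shaped foot down through the slot in the microscope stage's sliding carriage, press it against the spring and turn it a quarter turn, then let it rise so the foot snaps up into the cross groove and the post stays locked upright with its foot across the slot. The carriage has been clamped anywhere along its rails, so feel or look for the slot. Leave the petri dishes, jar and cardboard box where they are, and let go of the post at the end.

Things in the scene. Friction and masses are not known exactly. Their poses are not given: they have to be found in the camera images.
- post: Loose post, ~0.12 kg (varies), 67.5 mm tall. Origin: centre of foot's underside; z up the stem; x along the foot. Going up: steel T foot 30 (x) x 8 x 8 mm, edges rounded 1.5; stem 8 dia; collar 22 dia at z 19.5-24.5; orange grip block 30 (x) x 16 (y) mm at z 24.5-60.5, pinched across its 16 mm; cork disc 15 dia on top. Half a turn about z makes no difference.
- rack: Fixed blue block 80 (x) x 64 (y) x 34 (z) mm, origin at the centre of its underside. The post stands upright in its central pocket (36 x 14 mm, 24 deep, long side along x), collar resting on the block's top, foot along the rack's x; it lifts straight out.
- stage: Fixed stage, origin at the centre of its underside. White base 130 (x) x 150 (y) x 12 mm; two dark rails along y at x = +-49 mm, tops at z = 30. Between them an aluminium carriage 80 (x) x 76 (y) mm, flat top at z = 45 mm, rigidly clamped: centred at x = 0 but anywhere from y = -8 to +8 mm. Its y is not reported: feel or see it.
- slot_mid (a point): Point on the stage at x = y = 0, z = 45 mm: where the slot's centre would be with the carriage in mid-travel. True slot centre: up to 8 mm from here along stage y, 0 along x. Through slot, 34 mm long (stage x) by 12 mm wide (y). The lips beside it are 9 mm thick. Collar on the carriage top = post origin 19.5 mm below this point.
- groove_mid (a point): Point on the stage at x = y = 0, z = 40 mm: ceiling of the hidden cross groove under the lips, running along stage y (13 mm wide, 4 deep, to 20 mm either side of the slot centre); moves with the carriage. The turned foot's top rests here: locked, the post origin is at stage z 32 mm, post x along stage y. To turn, either way, press the origin below stage z 28.
- pad_top (a point): Point on the stage at x = y = 0, z = 35.8 mm: top, when free, of the sprung brass pad under the slot (34 mm diameter, moves with the carriage's place). It pushes the foot up with 4 N there plus 0.4 N per mm pressed; travel 12 mm.
- dish_a: Closed petri dish, 90 mm diameter, 15 mm high, pale; bystander. Origin under its centre.
- dish_b: Closed petri dish, 90 mm diameter, 15 mm high, yellowish; bystander. Origin under its centre.
- jar: Amber glass jar, 56 mm diameter, 80 mm high; bystander. Origin under its centre.
- notebox: Small plain brown cardboard box 90 x 60 x 30 mm; bystander. Origin under its centre.
Things that resemble listed ones, but are neither listed nor needed, are in the scene too. Of the things shaped like the stage, the white one is meant.

How it is judged:
By the outcome, as a careful person would: the job done as asked, in the order asked, and still so for the second after the job is handed in, with the robot touching nothing.
It also fails if it takes over 54 s, if anything falls off the work surface, if the arm or the gripper's body presses on something with over 40 N, if the wrist force passes 120 N, or if a joint passes its speed limit or range.

## Working session

There is one attempt and no reset: what is moved stays moved. The work goes in short steps, Python scripts to look and compute and a tool call to move; the robot and the scene stay as the last step left them, time stands still between calls to the robot, and variables do not carry over. Pictures are saved under pics/ and viewed, about 8 in all and at most 12, crops included, and the job is handed in when it is done.

Besides the shell and the picture viewer there is one more tool, called after ">>>" as name([rows], argument=value, ...), one row to a line, values as JSON. step_arm: Moves the arm, as the interface text tells. Its arguments: {"type":"object","properties":{"series":{"type":"array"},"force":{"type":"number"}},"required":["series"]}

```bash
mkdir -p pics; ls
python3 - <<'E'
from station import *
import cv2,numpy as np
s=observe();print(s)
a=get_image("scene");b=get_image("side");
cv2.imwrite("pics/scene.png",a[:,:,::-1]);cv2.imwrite("pics/side.png",b[:,:,::-1])
for n in("scene","side","wrist"):print(n,get_calibration(n))
E
```

```text
pics
{'t': 0.0, 'joint_positions': array([-1.28761304e+00,  1.24516308e-01,  1.65164758e+00,  3.11327777e-05,
        1.36746096e+00, -8.25912610e-02]), 'joint_velocities': array([-4.20316448e-04,  1.02982835e-03,  6.42683590e-05,  2.90662298e-04,
        1.04323304e-03,  8.54481645e-05]), 'joint_efforts': array([-1.03502622e-03, -4.17608929e+01, -3.59932101e+01,  7.72492122e-02,
        4.92801773e-02, -1.76315789e-04]), 'eef_pos': array([ 0.23229951, -0.60640689,  0.21339539]), 'eef_rot': array([ 9.83322752e-01,  1.81866251e-01, -8.65741797e-05, -1.01252054e-03]), 'force': array([-0.18122517,  0.34453588, -0.17568363]), 'ft_torque': array([0.02031857, 0.0042367 , 0.06490203]), 'width': 0.09511729252618842}
scene {'fovy': 56.45535475462414, 'cx': 317.20425515178, 'cy': 240.35843128351084, 'camera_from_world': array([[ 0.21879636,  0.97576912, -0.00166543, -0.22369517],
       [ 0.76549268, -0.17270408, -0.61983405, -0.34562095],
       [-0.60510256,  0.13434256, -0.78473115,  1.25345971],
       [ 0.        ,  0.        ,  0.        ,  1.        ]])}
side {'fovy': 50.023643210675495
[... 162 characters left out ...]
    [-6.14646302e-02,  7.53229624e-01, -6.54879556e-01,
        -1.10038013e-02],
       [ 5.35897552e-02, -6.52683256e-01, -7.55733224e-01,
         1.17394658e+00],
       [ 0.00000000e+00,  0.00000000e+00,  0.00000000e+00,
         1.00000000e+00]])}
wrist {'fovy': 66.54615696575172, 'cx': 316.3071396290697, 'cy': 242.03207049964746, 'tool_from_camera': array([[ 9.36588102e-04, -9.63614726e-01, -2.67293439e-01,
         7.57001957e-02],
       [ 9.99999472e-01,  1.01583450e-03, -1.58198724e-04,
         1.16475145e-03],
       [ 4.23968518e-04, -2.67293150e-01,  9.63615168e-01,
        -1.69343028e-01],
       [ 0.00000000e+00,  0.00000000e+00,  0.00000000e+00,
         1.00000000e+00]])}
```

View pics/scene.png

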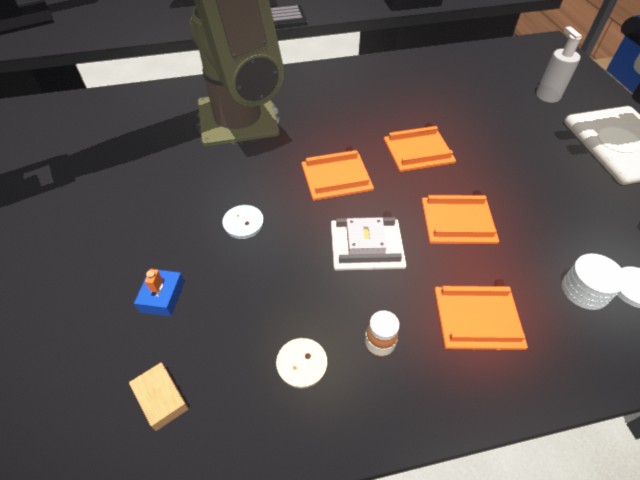

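View pics/side.png

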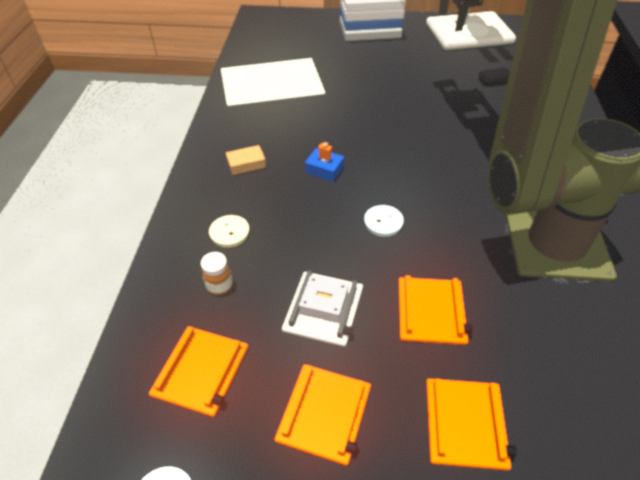

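The scene view shows the blue rack at (158,292) with the orange-gripped post at (154,281), and the white stage at (368,243) with the carriage's slot at about (367,233). In the side view the rack is at (325,163) and the stage at (323,305). The orange stage-shaped plates are decoys.

```bash
cat > h.py <<'E'
import numpy as np,cv2
from scipy.spatial.transform import Rotation as R
from station import *
def setup(name,s=None):
    c=get_calibration(name);f=240/np.tan(np.radians(c["fovy"])/2)
    if name=="wrist":
        T=np.eye(4);T[:3,:3]=R.from_quat(s["eef_rot"]).as_matrix();T[:3,3]=s["eef_pos"];W=T@c["tool_from_camera"]
    else: W=np.linalg.inv(c["camera_from_world"])
    return f,c["cx"],c["cy"],W
def ray(cam,px):
    f,cx,cy,W=cam;px=np.atleast_2d(np.float64(px))
    d=np.c_[(px[:,0]-cx)/f,(px[:,1]-cy)/f,np.ones(len(px))]@W[:3,:3].T
    return W[:3,3],d
def onplane(cam,px,z):
    o,d=ray(cam,px);return o+d*((z-o[2])/d[:,2])[:,None]
def tri(c1,p1,c2,p2):
    o1,d1=ray(c1,p1);o2,d2=ray(c2,p2);d1,d2=d1[0],d2[0]
    t=np.linalg.lstsq(np.c_[d1,-d2],o2-o1,rcond=None)[0];a,b=o1+t[0]*d1,o2+t[1]*d2
    return (a+b)/2,np.linalg.norm(a-b)
def project(cam,P):
    f,cx,cy,W=cam;q=np.c_[np.atleast_2d(P),np.ones(len(np.atleast_2d(P)))]@np.linalg.inv(W).T
    return np.c_[f*q[:,0]/q[:,2]+cx,f*q[:,1]/q[:,2]+cy]
def comps(m,amin=20):
    n,l,st,c=cv2.connectedComponentsWithStats(m.astype(np.uint8));return [(st[i].tolist(),c[i].round(1).tolist()) for i in range(1,n) if st[i,4]>amin]
E
python3 - <<'E'
from h import *
S=cv2.imread("pics/scene.png");D=cv2.imread("pics/side.png");cs,cd=setup("scene"),setup("side")
def masks(I,box):
    h=cv2.cvtColor(I,cv2.COLOR_BGR2HSV);x0,y0,x1,y1=box;k=np.zeros(I.shape[:2],bool);k[y0:y1,x0:x1]=1
    return k&(h[...,0]>100)&(h[...,0]<130)&(h[...,1]>150)&(h[...,2]>60), k&(h[...,0]<20)&(h[...,1]>150)&(h[...,2]>100)
for I,c,b in((S,cs,(120,255,200,330)),(D,cd,(290,130,360,190))):
    bl,o=masks(I,b);print("blue",comps(bl),"or",comps(o))
    v=cv2.cvtColor(I,cv2.COLOR_BGR2HSV)[...,2]
    print("top-ish corners",cv2.boxPoints(cv2.minAreaRect(np.argwhere(bl)[:,::-1].astype(np.float32))).round(1).tolist())
oS=comps(masks(S,(120,255,200,330))[1]);oD=comps(masks(D,(290,130,360,190))[1])
print("post",tri(cs,max(oS,key=lambda a:a[0][4])[1],cd,max(oD,key=lambda a:a[0][4])[1]))
# stage white base
print("stage slot/center",tri(cs,(367,233),cd,(325,295)))
g=onplane(cs,[(331,221),(402,219),(405,265),(335,270)],.012);print(g.round(3),g.mean(0))
g=onplane(cd,[(305,274),(363,284),(345,343),(284,333)],.012);print(g.round(3),g.mean(0))
for n,I,(x,y) in(("a",S,(158,290)),("b",S,(368,240)),("c",D,(325,160)),("d",D,(324,302))):
    cv2.imwrite(f"pics/c{n}.png",cv2.resize(I[y-45:y+45,x-60:x+60],(400,300),interpolation=3))
cv2.imwrite("pics/crops.png",cv2.vconcat([cv2.hconcat([cv2.imread(f"pics/c{a}.png") for a in p]) for p in("ab","cd")]))
E
```

```text
blue [([134, 270, 50, 46, 1305], [160.6, 295.1])] or [([146, 269, 16, 23, 202], [154.0, 281.2])]
top-ish corners [[131.5, 308.20001220703125], [150.39999389648438, 261.0], [186.3000030517578, 275.29998779296875], [167.39999389648438, 322.6000061035156]]
blue [([306, 149, 38, 31, 698], [324.2, 165.4])] or [([318, 143, 14, 17, 144], [324.7, 150.9])]
top-ish corners [[302.6000061035156, 170.6999969482422], [310.6000061035156, 145.39999389648438], [345.1000061035156, 156.1999969482422], [337.1000061035156, 181.60000610351562]]
post (array([ 0.5485624 , -0.21248191,  0.05568667]), np.float64(0.0030294250082117465))
stage slot/center (array([0.51255488, 0.2206706 , 0.04058255]), np.float64(0.0030413407619465684))
[[0.441 0.162 0.012]
 [0.471 0.319 0.012]
 [0.592 0.283 0.012]
 [0.572 0.138 0.012]] [0.51878789 0.22537723 0.012     ]
[[0.56  0.148 0.012]
 [0.436 0.164 0.012]
 [0.466 0.308 0.012]
 [0.585 0.296 0.012]] [0.51179288 0.2291137  0.012     ]
```

View pics/crops.png

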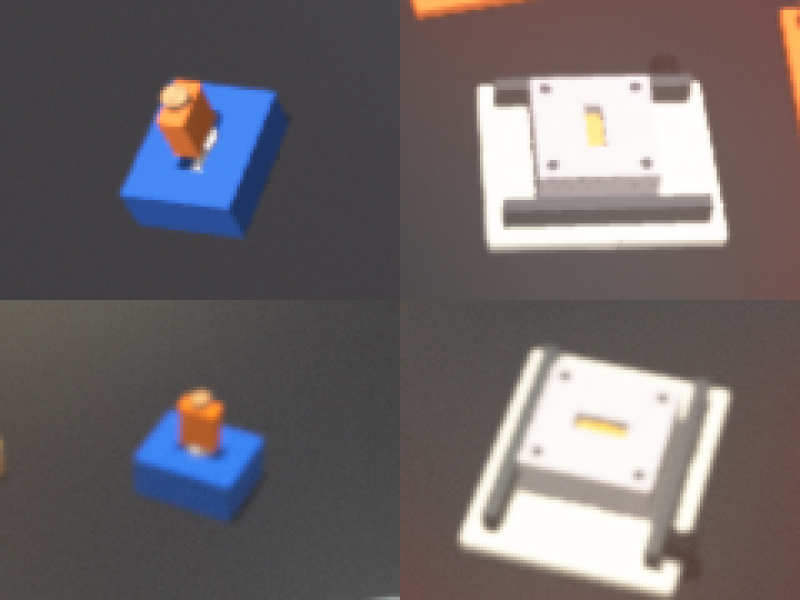

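The crops show the rack's long side and the post's grip running along about −18° yaw. The stage's slot runs along about −11°, and the carriage is visible between the rails. I'm moving over the post, turning +39° about tool z.

>>> step_arm([
  [[4.3, -2.5, 0], [0, 0, 8], 1],
  [[8.6, -5.0, 0], [0, 0, 16], 1],
  [[12.9, -7.5, 0], [0, 0, 24], 1],
  [[17.2, -10, 0], [0, 0, 32], 1],
  [[21.6, -12.6, 0], [0, 0, 39], 1],
])

```text
t: 0.6
eef_pos: [0.3891, -0.4111, 0.2142]
eef_rot: [0.987, -0.16, -0.0, -0.0]
force: [0.8, 0.1, 0.1]
width: 0.0953
```

>>> step_arm([
  [[1.8, -4.6, 0], [0, 0, 0], 1],
  [[3.6, -9.2, 0], [0, 0, 0], 1],
  [[5.4, -13.8, 0], [0, 0, 0], 1],
  [[7.2, -18.4, 0], [0, 0, 0], 1],
  [[8.9, -22.8, 0], [0, 0, 0], 1],
])

```text
t: 1.1
eef_pos: [0.5445, -0.2217, 0.2143]
eef_rot: [0.988, -0.157, -0.0, -0.0]
force: [0.7, -0.4, -0.2]
width: 0.0949
```

```bash
cat > look.py <<'E'
from h import *
import sys,json
n=sys.argv[1];s=observe();I=get_image("wrist")[:,:,::-1];cv2.imwrite(f"pics/{n}.png",I)
json.dump({k:np.array(v).tolist() for k,v in s.items()},open(f"pics/{n}.json","w"));print(s["eef_pos"],s["eef_rot"],s["force"],s["width"])
E
python3 look.py w1
```

```text
[ 0.54445253 -0.22166248  0.21425416] [ 9.87657683e-01 -1.56627718e-01 -2.31391905e-04 -6.91275528e-05] [ 0.6943139  -0.38575255 -0.16069831] 0.09494215308549706
```

View pics/w1.png

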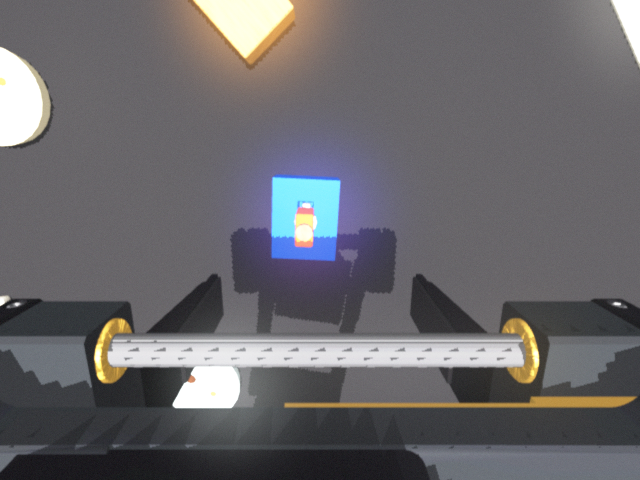

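The wrist view shows the rack at about (306,218), roughly square with the image, and the post's top at about (304,232).

Run:
```python
from h import *
import json
s=json.load(open("pics/w1.json"));I=cv2.imread("pics/w1.png");c=setup("wrist",s)
h=cv2.cvtColor(I,cv2.COLOR_BGR2HSV);k=np.zeros(I.shape[:2],bool);k[165:275,260:350]=1
m=(k&(h[...,0]>90)&(h[...,0]<128)&(h[...,1]>120)&(h[...,2]>80)).astype(np.uint8)
cs,_=cv2.findContours(m,cv2.RETR_EXTERNAL,cv2.CHAIN_APPROX_NONE);C=max(cs,key=cv2.contourArea)[:,0]
P=onplane(c,C,.034);r=cv2.minAreaRect((P[:,:2]*1000).astype(np.float32));print("rack top",r,cv2.boxPoints(r).tolist())
o=k&(h[...,0]<22)&(h[...,1]>130)&(h[...,2]>150);print(comps(o,5))
tool=R.from_quat(s["eef_rot"]).as_matrix();ctr=np.r_[np.array(r[0])/1000,.034]
print("rack in tool cm",(tool.T@(ctr-s["eef_pos"]))*100,"yaw",np.degrees(np.arctan2(tool[1,0],tool[0,0])))
for st,_ in comps(o,5):
  u=st[0]+st[2]/2; print("orange",onplane(c,[(u,st[1]+st[3]),(u,st[1])],.0605))
cv2.imwrite("pics/w1c.png",cv2.resize(I[165:275,250:360],(600,600),interpolation=3))
```

```text
rack top ((550.6817626953125, -212.18930053710938), (65.51793670654297, 84.02596282958984), 69.57581329345703) [[499.87811279296875, -228.22769165039062], [578.6217651367188, -257.550048828125], [601.4854125976562, -196.15090942382812], [522.7417602539062, -166.82855224609375]]
[]
rack in tool cm [ 0.30789946 -1.09240937 18.02534048] yaw -18.022421169956203
```

View pics/w1c.png

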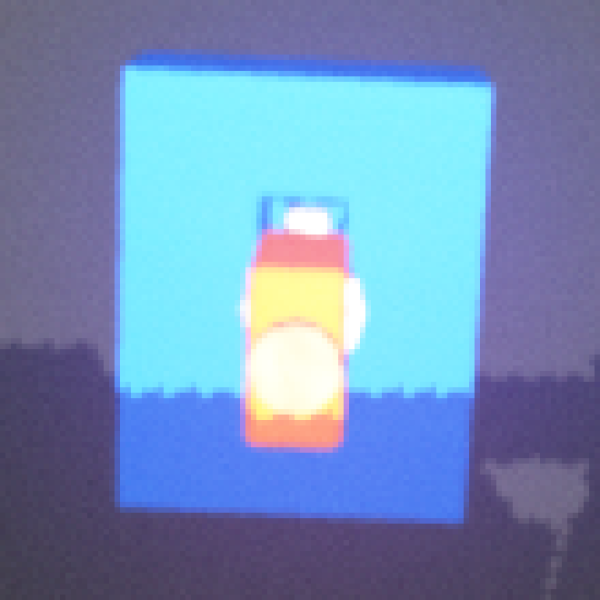

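Run:
```python
from h import *
import json
s=json.load(open("pics/w1.json"));c=setup("wrist",s);T=R.from_quat(s["eef_rot"]).as_matrix()
f=lambda l:np.array(l)/(600/110)+[250,165]
def rep(n,P):print(n,P.mean(0).round(4),"tool cm",((P.mean(0)-s["eef_pos"])@T*100).round(2))
P=onplane(c,f([(246,450),(345,452),(349,267),(250,266)]),.0605);rep("grip",P)
e=lambda a,b:(np.linalg.norm(P[a]-P[b])*1000,np.degrees(np.arctan2(*(P[a]-P[b])[1::-1])))
print(e(2,1),e(3,0),e(1,0))
rep("cork",onplane(c,f([(295,370)]),.0675))
P=onplane(c,f([(116,507),(465,522),(494,84),(121,65)]),.034);rep("rack",P);print(e(2,1),e(3,0),e(1,0),e(2,3))
```

```text
grip [ 0.5447 -0.2111  0.0605] tool cm [-0.3  -1.01 15.38]
(np.float64(31.74790157938589), np.float64(-19.28520969338136)) (np.float64(31.57529220858738), np.float64(-20.052727715289468)) (np.float64(16.71184916695913), np.float64(-109.17953921530746))
cork [ 0.5448 -0.2109  0.0675] tool cm [-0.29 -1.03 14.68]
rack [ 0.549 -0.212  0.034] tool cm [ 0.14 -1.06 18.03]
(np.float64(80.211347804015), np.float64(-20.775145641315902)) (np.float64(80.54571806151468), np.float64(-20.473708101031526)) (np.float64(64.35336175760428), np.float64(-110.56273910131002)) (np.float64(64.77674406267668), np.float64(-110.85889629802901))
```

Grip top is actually at z = 0.075, because the collar rests on the rack. With that height, the post is at tool (0.1, −1.0) cm and yaw −20°, which agrees with the rack centre. I'm descending to TCP z ≈ 0.043, just clear of the collar.

>>> step_arm([
  [[0.1, -1.0, 4.3], [0, 0, 2], 1],
  [[0.1, -1.0, 8.6], [0, 0, 2], 1],
  [[0.1, -1.0, 12.9], [0, 0, 2], 1],
  [[0.1, -1.0, 17.1], [0, 0, 2], 1],
  [[0.1, -1.0, 17.1], [0, 0, 2], 0.6],
], force=30)

```text
t: 1.65
eef_pos: [0.542, -0.2119, 0.0361]
eef_rot: [0.985, -0.174, -0.007, -0.002]
force: [-0.6, -0.1, -1.0]
width: 0.091
```

>>> step_arm([
  [[0, 0, 0], [0, 0, 0], 0.3],
  [[0, 0, 0], [0, 0, 0], 0],
  [[0, 0, 0], [0, 0, 0], 0],
  [[0, 0, 0], [0, 0, 0], 0],
  [[0, 0, 0], [0, 0, 0], 0],
], force=30)

```text
t: 2.15
eef_pos: [0.5485, -0.2149, 0.0452]
eef_rot: [0.985, -0.174, 0.001, 0.0]
force: [0.1, -0.0, 0.0]
width: 0.0527
```

>>> step_arm([
  [[0, 0, 0], [0, 0, 0], 0],
  [[0, 0, 0], [0, 0, 0], 0],
  [[0, 0, 0], [0, 0, 0], 0],
  [[0, 0, 0], [0, 0, 0], 0],
  [[0, 0, 0], [0, 0, 0], 0],
], force=30)

```text
t: 2.65
eef_pos: [0.5479, -0.2138, 0.0436]
eef_rot: [0.985, -0.174, 0.0, -0.001]
force: [0.6, 2.8, 1.6]
width: 0.0155
```

```bash
python3 look.py w2
```

```text
[ 0.54791652 -0.2137556   0.04355645] [ 9.84690440e-01 -1.74309721e-01  6.85849495e-05 -9.24446475e-04] [0.63593422 2.798954   1.5845847 ] 0.015504315410378076
```

>>> step_arm([
  [[0, 0, -1.0], [0, 0, 0], 0],
  [[0, 0, -2.5], [0, 0, 0], 0],
  [[0, 0, -5], [0, 0, 0], 0],
  [[0, 0, -8], [0, 0, 0], 0],
  [[0, 0, -11], [0, 0, 0], 0],
])

```text
t: 3.2
eef_pos: [0.5476, -0.2153, 0.1563]
eef_rot: [0.985, -0.174, 0.0, 0.001]
force: [-0.1, -0.9, -1.3]
width: 0.0157
```

```bash
python3 look.py w3
python3 - <<'E'
from h import *
s=observe();M=R.from_quat(s["eef_rot"]).as_matrix()
print(np.degrees(np.arctan2(M[1,0],M[0,0])),((np.array([.513,.222,.154])-s["eef_pos"])@M*100).round(2))
E
```

```text
[ 0.54760853 -0.21532386  0.15626692] [ 9.84761398e-01 -1.73907191e-01  4.64373692e-04  1.03080590e-03] [-0.09110304 -0.94938484 -1.32695717] 0.015666531120375447
-20.02680309297612 [-18.59 -39.94   0.57]
```

View pics/w3.png

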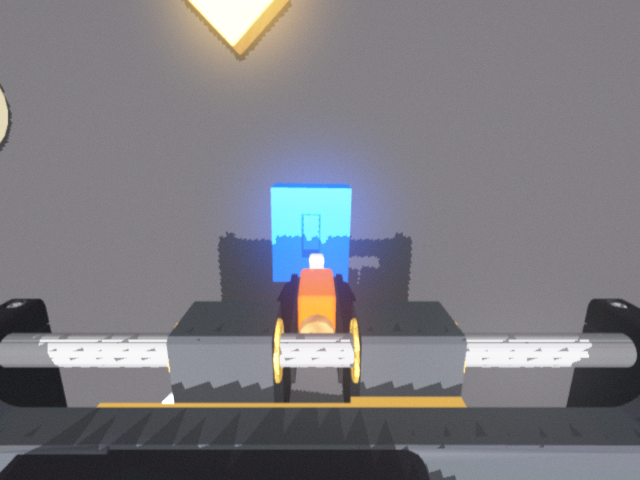

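The post hangs upright between the pads, with the grip centred at about x = 316 and a foot end at (317,258). The rack pocket is empty. I'm carrying it to the stage, stopping 3 cm short so the slot stays in view.

>>> step_arm([
  [[-1.2, -2.2, 0], [0, 0, 0], 0],
  [[-3.3, -6.1, 0], [0, 0, 0], 0],
  [[-5.4, -10.0, 0], [0, 0, 0], 0],
  [[-7.5, -13.9, 0], [0, 0, 0], 0],
  [[-9.6, -17.8, 0], [0, 0, 0], 0],
])

```text
t: 3.75
eef_pos: [0.5185, -0.0137, 0.1552]
eef_rot: [0.985, -0.174, 0.001, 0.001]
force: [1.4, 0.9, -1.3]
width: 0.0159
```

>>> step_arm([
  [[-2.1, -3.9, 0], [0, 0, -2], 0],
  [[-4.2, -7.8, 0], [0, 0, -4], 0],
  [[-6.6, -12.2, 0], [0, 0, -7], 0],
  [[-9.0, -16.8, 0], [0, 0, -9], 0],
  [[-11.6, -21.6, 0], [0, 0, -10], 0],
])

```text
t: 4.25
eef_pos: [0.4848, 0.2232, 0.1554]
eef_rot: [0.996, -0.087, 0.002, 0.0]
force: [0.9, 0.1, -1.3]
width: 0.0159
```

>>> step_arm([
  [[0, 0, 0], [0, 0, 0], 0],
  [[0, 0, 0], [0, 0, 0], 0],
  [[0, 0, 0], [0, 0, 0], 0],
  [[0, 0, 0], [0, 0, 0], 0],
  [[0, 0, 0], [0, 0, 0], 0],
])

```text
t: 4.75
eef_pos: [0.485, 0.2204, 0.1538]
eef_rot: [0.996, -0.089, 0.0, 0.0]
force: [0.0, -0.6, -1.0]
width: 0.016
```

```bash
python3 look.py w4
```

```text
[0.48497358 0.22041799 0.15378589] [ 9.96063796e-01 -8.86390636e-02  1.43930170e-04  9.69983740e-05] [ 0.04390755 -0.61631698 -0.96937395] 0.016011468434337334
```

View pics/w4.png

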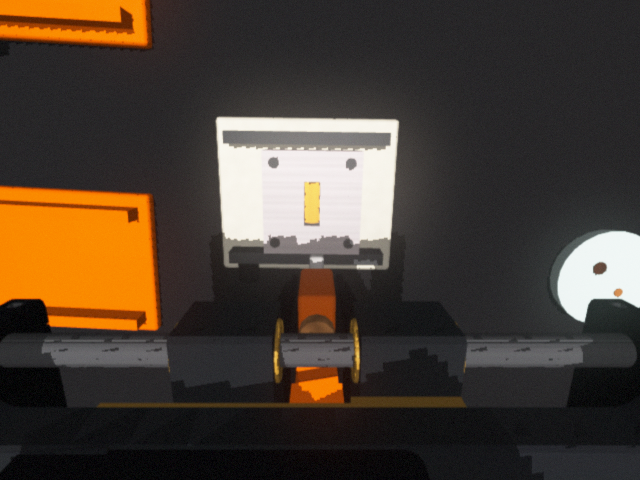

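The stage is fully in view: the yellow-floored slot is at about (312,203), the carriage screws at (273,162), (351,163), (275,242) and (348,242), and the foot end at (317,260).

```bash
cat > meas.py <<'E'
from h import *
import json,sys
n=sys.argv[1];x0,y0,x1,y1=map(int,sys.argv[2:6])
s=json.load(open(f"pics/{n}.json"));I=cv2.imread(f"pics/{n}.png");c=setup("wrist",s);T=R.from_quat(s["eef_rot"]).as_matrix()
h=cv2.cvtColor(I,cv2.COLOR_BGR2HSV)
def rect(m,z,nm):
    C=max(cv2.findContours(m.astype(np.uint8),0,1)[0],key=cv2.contourArea)[:,0]
    P=onplane(c,C,z);q=(P-s["eef_pos"])@T*100
    r=cv2.minAreaRect(q[:,:2].astype(np.float32));print(nm,"centre tool cm",np.round(r[0],3),"size",np.round(r[1],2),"ang",round(r[2],2),"world",(np.r_[r[0],q[0,2]]/100@T.T+s["eef_pos"]).round(4))
k=np.zeros(I.shape[:2],bool);k[y0:y1,x0:x1]=1
rect(k&(h[...,1]>90),.045,"slot")
m=(h[...,2]>140)&(h[...,1]<90);m[:,:200]=0;m[:,420:]=0;m[270:]=0;rect(m,.012,"base")
o=(h[...,0]<20)&(h[...,1]>150);o[:262]=0;o[335:]=0;o[:,:290]=0;o[:,345:]=0
for r in range(264,334,4):
    u=np.flatnonzero(o[r]);print(r,(u[0],u[-1]) if len(u) else None,end=" ")
# predicted rows for centred post, origin 29.1mm below TCP
def pr(x,y,z):return project(c,np.array([x,y,.0291-z])@T.T+s["eef_pos"]).round(1).tolist()
print();print("pred block bottom front",pr(.015,-.008,.0245),pr(.015,.008,.0245),"top front",pr(.015,-.008,.0605),pr(.015,.008,.0605),"foot end top/bot",pr(.015,-.004,.008),pr(.015,.004,.008),pr(.015,0,0),"cork",pr(0,0,.0675))
cv2.imwrite("pics/z.png",np.hstack([cv2.resize(I[165:275,260:370],(400,400),interpolation=3),cv2.resize(I[245:345,266:366],(400,400),interpolation=3)]))
E
python3 meas.py w4 296 174 330 232
```

```text
slot centre tool cm [ 3.024 -0.288] size [3.2  1.14] ang 2.72 world [0.5153 0.2179 0.045 ]
base centre tool cm [ 3.458 -0.748] size [11.96 14.87] ang 0.19 world [0.5204 0.2216 0.012 ]
264 None 268 None 272 (np.int64(301), np.int64(331)) 276 (np.int64(301), np.int64(332)) 280 (np.int64(300), np.int64(333)) 284 (np.int64(299), np.int64(333)) 288 (np.int64(299), np.int64(334)) 292 (np.int64(298), np.int64(334)) 296 (np.int64(298), np.int64(335)) 300 (np.int64(297), np.int64(335)) 304 (np.int64(297), np.int64(335)) 308 (np.int64(297), np.int64(335)) 312 (np.int64(297), np.int64(335)) 316 (np.int64(297), np.int64(335)) 320 (np.int64(298), np.int64(335)) 324 (np.int64(297), np.int64(335)) 328 (np.int64(297), np.int64(335)) 332 (np.int64(301), np.int64(319)) 
pred block bottom front [[299.0, 266.8]] [[330.8, 266.8]] top front [[295.0, 296.1]] [[334.2, 296.2]] foot end top/bot [[307.7, 256.8]] [[322.4, 256.8]] [[315.1, 252.4]] cork [[314.6, 337.9]]
```

View pics/z.png

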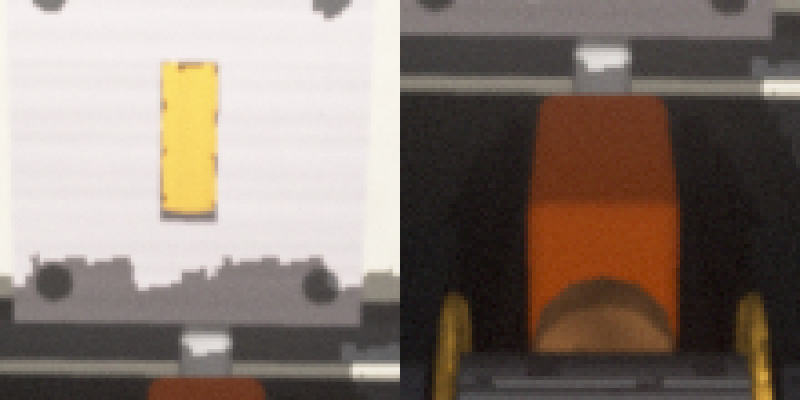

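Run:
```python
from h import *
import json
I=cv2.imread("pics/w3.png")
for r in range(246,274): print(r,I[r,312:322].mean(0).round().tolist(), I[r,296:302].mean(0).round().tolist())
I=cv2.imread("pics/w4.png");print([ (r,I[r,313:321].mean(0).round().tolist()) for r in range(248,262)])
s=json.load(open("pics/w4.json"));c=setup("wrist",s);T=R.from_quat(s["eef_rot"]).as_matrix()
g=cv2.cvtColor(I,cv2.COLOR_BGR2GRAY);tl=lambda p:(onplane(c,p,.045)-s["eef_pos"])@T*100
H=[]
for x,y in((273,162),(351,163),(275,242),(348,242)):
    w=g[y-9:y+10,x-9:x+10].astype(float);t=np.percentile(w,50)*.62;w=np.clip(t-w,0,None);yy,xx=np.mgrid[y-9:y+10,x-9:x+10];H.append(((w*xx).sum()/w.sum(),(w*yy).sum()/w.sum()))
q=tl(H);print(np.round(H,1).tolist(),q.round(2).tolist(),"mean",q.mean(0))
a=lambda v:np.degrees(np.arctan2(v[1],v[0]));print("ang x",a(q[0]-q[2]),a(q[1]-q[3]),"ang y",a(q[1]-q[0])-90,a(q[3]-q[2])-90)
q=tl([(304,182),(320,182),(319.9,225.8),(303.8,225.8)]);print(q.round(2).tolist(),q.mean(0))
```

```text
246 [254.0, 165.0, 78.0] [254.0, 165.0, 76.0]
247 [254.0, 164.0, 77.0] [254.0, 164.0, 76.0]
248 [254.0, 164.0, 78.0] [254.0, 163.0, 74.0]
249 [252.0, 151.0, 75.0] [254.0, 163.0, 74.0]
250 [247.0, 140.0, 72.0] [254.0, 162.0, 74.0]
251 [246.0, 137.0, 71.0] [254.0, 162.0, 77.0]
252 [245.0, 143.0, 84.0] [254.0, 162.0, 76.0]
253 [247.0, 187.0, 158.0] [254.0, 162.0, 78.0]
254 [250.0, 233.0, 228.0] [254.0, 160.0, 77.0]
255 [252.0, 246.0, 247.0] [254.0, 160.0, 78.0]
256 [255.0, 254.0, 255.0] [254.0, 161.0, 80.0]
257 [255.0, 255.0, 255.0] [254.0, 160.0, 79.0]
258 [255.0, 255.0, 255.0] [254.0, 162.0, 79.0]
259 [255.0, 255.0, 255.0] [254.0, 161.0, 79.0]
260 [255.0, 255.0, 255.0] [254.0, 160.0, 79.0]
261 [255.0, 255.0, 255.0] [254.0, 161.0, 81.0]
262 [255.0, 255.0, 255.0] [253.0, 160.0, 80.0]
263 [254.0, 254.0, 254.0] [253.0, 160.0, 80.0]
264 [254.0, 252.0, 253.0] [253.0, 161.0, 82.0]
265 [253.0, 251.0, 252.0] [253.0, 160.0, 82.0]
266 [253.0, 251.0, 252.0] [253.0, 160.0, 83.0]
267 [253.0, 250.0, 252.0] [253.0, 160.0, 82.0]
268 [238.0, 235.0, 251.0] [253.0, 159.0, 82.0]
269 [158.0, 167.0, 249.0] 
[... 337 characters left out ...]
2, [124.0, 124.0, 133.0]), (253, [114.0, 116.0, 124.0]), (254, [105.0, 107.0, 113.0]), (255, [109.0, 112.0, 116.0]), (256, [136.0, 139.0, 143.0]), (257, [180.0, 183.0, 188.0]), (258, [206.0, 209.0, 214.0]), (259, [216.0, 219.0, 223.0]), (260, [218.0, 220.0, 225.0]), (261, [198.0, 201.0, 206.0])]
[[273.0, 162.2], [350.8, 163.3], [274.5, 242.5], [347.4, 244.2]] [[6.07, -3.15, 10.88], [5.99, 2.64, 10.88], [-0.14, -3.22, 10.88], [-0.27, 2.53, 10.88]] mean [ 2.91153006 -0.30357426 10.87942351]
ang x 0.6473726597111248 1.0164315118355256 ang y 0.7585109410293995 1.3371472962328
[[4.6, -0.86, 10.88], [4.6, 0.35, 10.88], [1.22, 0.35, 10.88], [1.21, -0.9, 10.88]] [ 2.90977252 -0.26664645 10.87942917]
```

Slot centre in tool axes is (2.91, −0.28) cm with a rotation of +0.9°; its measured size of 34×12 mm matches. The post sits at about (−0.05, +0.08) cm, so the shift is (+2.95, −0.36). I'm moving above the slot and lowering the foot to 7 mm over it, then looking again.

>>> step_arm([
  [[1.5, -0.2, 0], [0, 0, 0.9], 0],
  [[2.95, -0.36, 1.5], [0, 0, 0.9], 0],
  [[2.95, -0.36, 3.5], [0, 0, 0.9], 0],
  [[2.95, -0.36, 5.5], [0, 0, 0.9], 0],
  [[2.95, -0.36, 7.0], [0, 0, 0.9], 0],
])

```text
t: 5.3
eef_pos: [0.5139, 0.2192, 0.0822]
eef_rot: [0.995, -0.096, -0.001, 0.0]
force: [-0.1, -0.6, -0.7]
width: 0.0156
```

>>> step_arm([
  [[0, 0, 0], [0, 0, 0], 0],
  [[0, 0, 0], [0, 0, 0], 0],
  [[0, 0, 0], [0, 0, 0], 0],
  [[0, 0, 0], [0, 0, 0], 0],
  [[0, 0, 0], [0, 0, 0], 0],
])

```text
t: 5.8
eef_pos: [0.5148, 0.2204, 0.0847]
eef_rot: [0.995, -0.095, 0.001, -0.0]
force: [-0.0, -0.6, -1.6]
width: 0.0162
```

```bash
python3 look.py w5
python3 - <<'E'
import cv2;from h import *
a=cv2.imread("pics/w5.png");b=get_image("side")[:,:,::-1];c=get_image("scene")[:,:,::-1]
z=lambda I,x,y,w,h:cv2.resize(I[y:y+h,x:x+w],(400,300),interpolation=3)
cv2.imwrite("pics/m5.png",np.vstack([np.hstack([z(a,216,170,200,150),z(a,276,215,80,60)]),np.hstack([z(b,264,250,120,90),z(c,308,195,120,90)])]))
E
```

```text
[0.51480307 0.22039105 0.08470122] [ 9.95449643e-01 -9.52848082e-02  8.26455293e-04 -3.61511775e-04] [-0.04276974 -0.61831763 -1.55239992] 0.016229004183779306
```

View pics/m5.png

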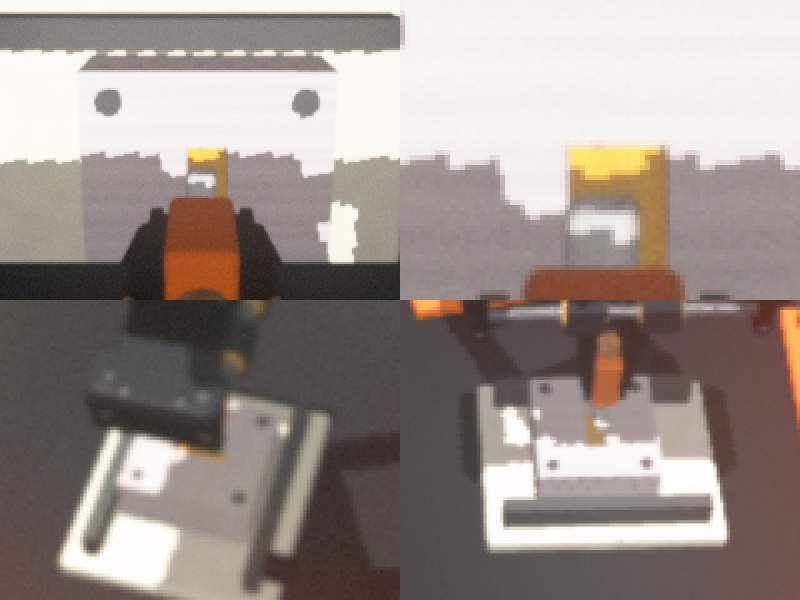

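Cropped wrist view: the foot spans crop columns 567–640, against slot columns 568–668, so it sits about 1.8 mm to the −y side. It's parallel to the slot. I'm checking the x offset numerically.

Run:
```python
from h import *
import json
s=json.load(open("pics/w5.json"));c=setup("wrist",s);T=R.from_quat(s["eef_rot"]).as_matrix()
print("slot far edge ends tool cm",((onplane(c,[(309.7,244),(329.5,244)],.045)-s["eef_pos"])@T*100).round(2))
zf=s["eef_pos"][2]-.0291
print("foot bottom end ends",((onplane(c,[(309.4,253.5),(324,253.5)],zf)-s["eef_pos"])@T*100).round(2))
```

```text
slot far edge ends tool cm [[ 1.7  -0.32  3.97]
 [ 1.7   0.85  3.97]]
foot bottom end ends [[ 1.44 -0.32  2.91]
 [ 1.44  0.51  2.91]]
```

>>> step_arm([
  [[0.06, 0.17, 0], [0, 0, 0], 0],
  [[0.06, 0.17, 0.4], [0, 0, 0], 0],
  [[0.06, 0.17, 0.9], [0, 0, 0], 0],
  [[0.06, 0.17, 1.3], [0, 0, 0], 0],
  [[0.06, 0.17, 1.7], [0, 0, 0], 0],
])

```text
t: 6.45
eef_pos: [0.5142, 0.2183, 0.0659]
eef_rot: [0.995, -0.095, -0.0, 0.0]
force: [0.7, -0.2, -1.2]
width: 0.016
```

>>> step_arm([
  [[0, 0, 0], [0, 0, 0], 0],
  [[0, 0, 0], [0, 0, 0], 0],
  [[0, 0, 0], [0, 0, 0], 0],
  [[0, 0, 0], [0, 0, 0], 0],
  [[0, 0, 0], [0, 0, 0], 0],
])

```text
t: 6.95
eef_pos: [0.5146, 0.2184, 0.0669]
eef_rot: [0.995, -0.095, 0.0, -0.0]
force: [0.4, -0.2, -1.0]
width: 0.0163
```

The foot is about 7 mm inside the slot with no side force. Now pressing against the spring.

>>> step_arm([
  [[0, 0, 0.2], [0, 0, 0], 0],
  [[0, 0, 0.45], [0, 0, 0], 0],
  [[0, 0, 0.7], [0, 0, 0], 0],
  [[0, 0, 0.9], [0, 0, 0], 0],
  [[0, 0, 1.0], [0, 0, 0], 0],
], force=45)

```text
t: 7.45
eef_pos: [0.5148, 0.2185, 0.0572]
eef_rot: [0.995, -0.095, 0.0, -0.0]
force: [-1.6, -0.6, 5.8]
width: 0.0157
```

>>> step_arm([
  [[0, 0, 0], [0, 0, 0], 0],
  [[0, 0, 0], [0, 0, 0], 0],
  [[0, 0, 0], [0, 0, 0], 0],
  [[0, 0, 0], [0, 0, 0], 0],
  [[0, 0, 0], [0, 0, 0], 0],
])

```text
t: 7.95
eef_pos: [0.5148, 0.2185, 0.0573]
eef_rot: [0.995, -0.095, 0.0, -0.0]
force: [-1.8, -0.7, 6.0]
width: 0.016
```

```bash
python3 look.py w6; python3 -c "
from h import *
print(observe()['joint_positions'])"
```

```text
[0.51483981 0.2184801  0.05733735] [ 9.95445139e-01 -9.53355411e-02  3.11171078e-04 -1.11121048e-04] [-1.78015805 -0.66857789  6.03059442] 0.016036739903106362
[ 3.05343900e-01  7.68818063e-02  1.98158586e+00 -3.51710068e-06
  1.08239019e+00  2.06710601e+00]
```

Force change ≈ 7.2 N, so the spring is pressed about 8 mm and the origin is at about stage z 28. I need another 1.5 mm, then the quarter turn (negative tool z, which the last joint allows).

>>> step_arm([
  [[0, 0, 0.1], [0, 0, 0], 0],
  [[0, 0, 0.17], [0, 0, 0], 0],
  [[0, 0, 0.17], [0, 0, -2], 0],
  [[0, 0, 0.17], [0, 0, -5], 0],
  [[0, 0, 0.17], [0, 0, -9], 0],
])

```text
t: 8.5
eef_pos: [0.5155, 0.2188, 0.0561]
eef_rot: [1.0, -0.016, 0.001, -0.0]
force: [0.3, 0.3, 5.5]
width: 0.0159
```

>>> step_arm([
  [[0, 0, 0.05], [0, 0, -5], 0],
  [[0, 0, 0.05], [0, 0, -10], 0],
  [[0, 0, 0.05], [0, 0, -15], 0],
  [[0, 0, 0.05], [0, 0, -20], 0],
  [[0, 0, 0.05], [0, 0, -25], 0],
])

```text
t: 9.0
eef_pos: [0.5158, 0.2191, 0.0559]
eef_rot: [0.979, 0.201, 0.002, -0.001]
force: [-0.8, 1.4, 6.7]
width: 0.016
```

```bash
python3 look.py w7; python3 -c "
from h import *
s=observe();print(s['ft_torque'],R.from_quat(s['eef_rot']).as_euler('zyx',degrees=True))"
```

```text
[0.51581279 0.21909651 0.0558725 ] [ 9.79488471e-01  2.01492744e-01  1.65634986e-03 -5.14966763e-04] [-0.76464609  1.4280492   6.7334503 ] 0.015998055433728474
[ 0.13630019  0.11212857 -0.02011791] [-2.34082685e+01  1.72121139e-01 -1.79907303e+02]
```

View pics/w7.png

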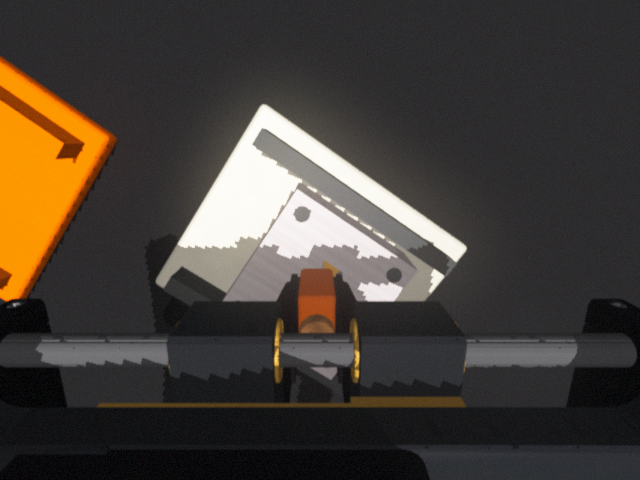

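The picture shows the post turned with the tool, about 34° relative to the stage, with the slot's yellow showing ahead at (333,268). Torque is small. I'm continuing the remaining ~56°.

>>> step_arm([
  [[0, 0, 0], [0, 0, -6], 0],
  [[0, 0, 0], [0, 0, -12], 0],
  [[0, 0, 0], [0, 0, -18], 0],
  [[0, 0, 0], [0, 0, -24], 0],
  [[0, 0, 0], [0, 0, -30], 0],
])

```text
t: 9.55
eef_pos: [0.5157, 0.2191, 0.0558]
eef_rot: [0.894, 0.448, 0.002, -0.0]
force: [-0.8, 0.7, 6.5]
width: 0.0159
```

>>> step_arm([
  [[0, 0, 0], [0, 0, -6], 0],
  [[0, 0, 0], [0, 0, -12], 0],
  [[0, 0, 0], [0, 0, -18], 0],
  [[0, 0, 0], [0, 0, -23], 0],
  [[0, 0, 0], [0, 0, -26], 0],
])

```text
t: 10.05
eef_pos: [0.5158, 0.219, 0.0559]
eef_rot: [0.77, 0.637, 0.002, 0.0]
force: [0.2, 0.7, 6.7]
width: 0.0156
```

```bash
python3 -c "
from h import *
s=observe();print(s['force'],s['ft_torque'],R.from_quat(s['eef_rot']).as_euler('zyx',degrees=True),s['eef_pos'])"
```

```text
[0.18298163 0.67299455 6.65768472] [ 0.02102351 -0.01509603 -0.055045  ] [-7.92083791e+01  1.76133412e-01 -1.79926957e+02] [0.5158168  0.21896459 0.05586081]
```

Yaw is 79.2°, 90° on from the slot's direction, with no torque. I'm letting it rise, and going slightly past the locked height to feel the ceiling.

>>> step_arm([
  [[0, 0, -0.1], [0, 0, 0], 0],
  [[0, 0, -0.2], [0, 0, 0], 0],
  [[0, 0, -0.3], [0, 0, 0], 0],
  [[0, 0, -0.4], [0, 0, 0], 0],
  [[0, 0, -0.4], [0, 0, 0], 0],
])

```text
t: 10.55
eef_pos: [0.5158, 0.2189, 0.0596]
eef_rot: [0.771, 0.636, 0.002, 0.001]
force: [1.4, 0.8, 4.9]
width: 0.0161
```

>>> step_arm([
  [[0, 0, -0.05], [0, 0, 0], 0],
  [[0, 0, -0.1], [0, 0, 0], 0],
  [[0, 0, -0.15], [0, 0, 0], 0],
  [[0, 0, -0.2], [0, 0, 0], 0],
  [[0, 0, -0.2], [0, 0, 0], 0],
])

```text
t: 11.05
eef_pos: [0.5148, 0.2184, 0.0606]
eef_rot: [0.771, 0.636, 0.0, 0.0]
force: [3.2, 0.8, 3.6]
width: 0.0159
```

>>> step_arm([
  [[0, 0, -0.05], [0, 0, 0], 0],
  [[0, 0, -0.1], [0, 0, 0], 0],
  [[0, 0, -0.15], [0, 0, 0], 0],
  [[0, 0, -0.2], [0, 0, 0], 0],
  [[0, 0, -0.2], [0, 0, 0], 0],
])

```text
t: 11.55
eef_pos: [0.5145, 0.2183, 0.061]
eef_rot: [0.771, 0.636, 0.0, 0.0]
force: [6.7, 3.6, -3.6]
width: 0.0155
```

```bash
python3 -c "
from h import *
s=observe();print(s['force'],s['ft_torque'],R.from_quat(s['eef_rot']).as_euler('zyx',degrees=True),s['eef_pos'])"
```

```text
[ 6.67742062  3.58661072 -3.61332924] [ 0.46368669 -1.54988275  0.06638694] [-7.90552543e+01  4.35300836e-02 -1.79990065e+02] [0.5145073  0.21828983 0.06104395]
```

The force flipped to a downward pull at TCP z 0.061, so the origin is at about 32.0 mm: the foot is up in the groove against its ceiling. I'm relaxing by 1.5 mm and then opening.

>>> step_arm([
  [[0, 0, 0.1], [0, 0, 0], 0],
  [[0, 0.05, 0.15], [0, 0, 0], 0],
  [[0, 0.05, 0.15], [0, 0, 0], 0],
  [[0, 0.05, 0.15], [0, 0, 0], 0],
  [[0, 0.05, 0.15], [0, 0, 0], 0],
])

```text
t: 12.05
eef_pos: [0.5144, 0.2182, 0.0608]
eef_rot: [0.771, 0.636, -0.001, -0.0]
force: [0.6, 0.7, 3.6]
width: 0.0156
```

>>> step_arm([
  [[0, 0, 0], [0, 0, 0], 0.25],
  [[0, 0, 0], [0, 0, 0], 0.4],
  [[0, 0, 0], [0, 0, 0], 0.6],
  [[0, 0, 0], [0, 0, 0], 0.6],
  [[0, 0, 0], [0, 0, 0], 0.6],
])

```text
t: 12.55
eef_pos: [0.5147, 0.2181, 0.0606]
eef_rot: [0.771, 0.636, -0.0, -0.0]
force: [1.1, -0.6, 0.4]
width: 0.0501
```

Released with no residual force. Now retreating straight up and looking.

>>> step_arm([
  [[0, 0, -1], [0, 0, 0], 0.7],
  [[0, 0, -3.5], [0, 0, 0], 0.7],
  [[0, 0, -7], [0, 0, 0], 0.7],
  [[0, 0, -11], [0, 0, 0], 0.7],
  [[0, 0, -14], [0, 0, 0], 0.7],
])

```text
t: 13.05
eef_pos: [0.5156, 0.2185, 0.2046]
eef_rot: [0.771, 0.636, 0.002, 0.001]
force: [0.4, 0.4, 0.1]
width: 0.0663
```

>>> step_arm([
  [[-3, 0, 0], [0, 0, 0], 0.7],
  [[-6, 0, 0], [0, 0, 0], 0.7],
  [[-6, 0, 0], [0, 0, 0], 0.7],
  [[-6, 0, 0], [0, 0, 0], 0.7],
  [[-6, 0, 0], [0, 0, 0], 0.7],
])

```text
t: 13.55
eef_pos: [0.5037, 0.1599, 0.2013]
eef_rot: [0.771, 0.637, 0.0, -0.0]
force: [0.4, 0.5, 0.7]
width: 0.0665
```

```bash
python3 look.py w8
python3 - <<'E'
import cv2;from h import *
a=cv2.imread("pics/w8.png");b=get_image("side")[:,:,::-1];c=get_image("scene")[:,:,::-1]
z=lambda I,x,y,w,h:cv2.resize(I[y:y+h,x:x+w],(400,300),interpolation=3)
cv2.imwrite("pics/m8.png",np.vstack([np.hstack([cv2.resize(a,(400,300)),z(a,216,110,200,150)]),np.hstack([z(b,204,210,200,150),z(c,268,165,200,150)])]))
for n,I in(("scene",c),("side",b)):
    d=np.abs(I.astype(int)-cv2.imread(f"pics/{n}.png").astype(int)).max(2)>60;print(n,comps(d,40))
E
```

```text
[0.50370473 0.15992129 0.20126632] [ 7.71210575e-01  6.36580058e-01  2.71751125e-04 -7.03194832e-05] [0.36933348 0.54323949 0.72850246] 0.06649505245598346
scene [([316, 0, 10, 18, 83], [321.0, 7.3]), ([324, 0, 66, 16, 730], [354.5, 5.6]), ([391, 0, 13, 11, 105], [397.1, 4.6]), ([271, 5, 31, 15, 331], [285.8, 12.4]), ([183, 20, 29, 29, 332], [194.7, 34.1]), ([254, 32, 113, 36, 1917], [316.8, 47.7]), ([187, 50, 16, 24, 254], [195.5, 61.0]), ([265, 101, 12, 18, 91], [270.9, 108.5]), ([196, 105, 22, 28, 263], [203.8, 120.7]), ([231, 121, 36, 17, 308], [249.6, 130.5]), ([301, 150, 68, 45, 1915], [335.7, 170.1]), ([346, 213, 29, 36, 586], [359.7, 228.3]), ([331, 220, 16, 15, 148], [337.2, 228.3]), ([332, 239, 17, 20, 272], [339.4, 247.2]), ([145, 268, 19, 29, 356], [153.8, 280.8])]
side [([427, 0, 128, 49, 3483], [476.1, 21.8]), ([372, 12, 32, 12, 135], [391.0, 18.0]), ([315, 16, 117, 54, 1724], [368.6, 44.9]), ([345, 21, 20, 6, 56], [352.7, 23.5]), ([607, 23, 9, 11, 65], [610.7, 28.5]), ([316, 26, 25, 9, 57], [328.7, 29.4]), ([343, 26, 60, 13, 540], [372.3, 32.1]), ([575, 36, 30, 42, 635], [589.3, 54.3]), ([301, 58, 25, 38, 525], [312.4, 77.7]), ([573, 118, 21, 18, 87], [581.1, 123.0]), ([305, 142, 40, 39, 929], [325.6, 161.7]), ([506, 206, 32, 12, 201], [521.5, 210.0]), ([512, 230, 32, 30, 535], [524.1, 246.0]), ([551, 263, 65, 15, 441], [590.4, 271.3]), ([308, 272, 45, 28, 581], [328.6, 284.0]), ([399, 277, 66, 39, 1553], [435.2, 294.5]), ([350, 283, 13, 36, 180], [355.9, 299.2])]
```

View pics/m8.png

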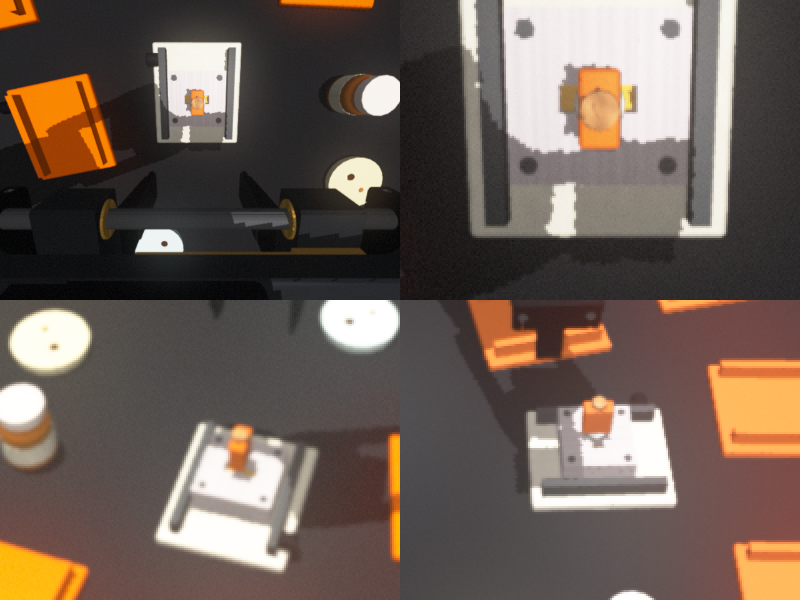

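The final picture shows the post upright in the carriage. Its grip runs along stage y, across the slot, whose yellow ends show on both sides. The gripper is clear. The image differences lie at the arm, its shadows, the rack and the stage, with none at the dishes, jar or box. Handing in.

```bash
python3 -c "
from station import *
print(sign_off())"
```

```text
the job is handed in; nothing more can be done
None
```

The post is locked upright in the white stage's carriage with its foot across the slot, and the job is handed in at about 13.7 s of the 54 s allowed. I took it from the rack, lowered the foot through the slot, pressed against the spring and turned it 90°. I then let it rise, opened the gripper and backed off.

**Lock height:** when I raised the post, the vertical force flipped from +3.6 N to −3.6 N at TCP z 0.061. That puts the post origin at about 32 mm, the locked height given.

**Final pictures:** the post stands upright across the slot with the gripper clear. I found no image changes at the dishes, jar or box.

**Disagreements along the way:**
- My first slot position was about 1.7 mm off in y. I corrected it after a second look, before inserting.
- While I felt for the groove ceiling, a side force of about 7 N with a 1.5 N m moment built up. It was gone once I eased back down 1.5 mm.
- The side view shows a changed patch over the whole rack, larger than the missing post. I put it down to lighting and did not check it further.

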